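# Set the bottle roller to fast gear and start it

## Robot

A 6-joint arm with a two-finger parallel gripper is mounted at the origin on a cart in front of the work surface, level with it; the furniture and walls round the work are solid. World frame = base frame: x ahead of the robot, y to its left, z up, the work surface at z = 0. Lengths are in m, angles in rad, forces in N, time in s.
With the tool pointing down it reaches from about 0.375 to 0.9 m from the base axis. Payload 3.1 kg.
Tool frame: the origin (TCP) lies between the finger pads; the fingertips stand 14 mm ahead of it and the grasp point (between the pads) lies 5 mm behind it; y points along the fingers, x is the direction in which the jaws open and shut, and the axes are right-handed (so a half turn about y gives the same grasp; the last joint's range is limited). The gripper opens to 87 mm and grips with 3 to 60 N. Pads are 19 mm wide; open, the fingers measure 117 mm over their backs; the gripper's body (75 mm by 190 mm) begins 51 mm behind the grasp point.
Start: joints at [-1.331, 0.527, 1.433, -0, 1.181, -0.178], TCP at [0.254, -0.571, 0.237] pointing down, gripper open.
Joint ranges: [-3.08, 3.08], [-0.75, 2.2], [0.22, 2.44], [-1.43, 4.57], [0, 2.65], [-2.85, 2.85]. Speed limits (rad/s): [2.79, 2.79, 3.14, 3.14, 3.14, 3.14].

## Interface

Orientations are given as a unit quaternion [w, x, y, z].
In Python, from station import sensors, capture, job gives the robot as it stands. The module is installed in compiled form; this text tells all that it offers.
- The arm moves only by the tool carry_out, never from a script. Its arguments are lists of equal length, an entry for each row: "dr": the turn, a rotation vector about the world's x, y, z in degrees, a list of three; "travel": the shift along the world's x, y, z in mm, a list of three; "fingers": the finger opening in mm, from 0 to 87. In form: {"dr": [[ax, ay, az], ...], "travel": [[dx, dy, dz], ...], "fingers": [fingers, ...]}. A call has 1 to 20 rows; each row is the pose to reach, as a shift and turn from the pose measured when the call began; what a row does not reach only later rows make up. A row lasts 1/8 s, in which the tool goes at most 62.5 mm and 10.7 degrees, less where a joint would pass 70% of its speed; a pose out of reach is approached as far as the arm can. A call with a gripper value outside its range is refused whole. The fingers move at their own pace and stop on an object; "squeeze" is the grip in N (left out, the last holds). Time passes only in rows, so rows that repeat a pose let the fingers close. It gives the time, the measured TCP pose, the force and the opening at its end, in the units of the state.
- sensors.get_obs(): the state, without advancing time (a new reading comes with each control period).
- capture(name): name is "side" or "top" or "wrist"; returns a dict with "image" (400x640x3 uint8, blue, green, red), "fx", "fy", "cx", "cy" (pixels), "extrinsics" (4x4, takes a point from camera to world coordinates). Camera axes: x right, y up, looking along -z (the intrinsics and any distortion apply to the point x, -y, -z); pixel columns grow to the right and rows downward; lengths in m; the calibration is good to about 2 mm. A picture is of the moment at which its call begins. There is no depth.
- job.job_done(): hands the job in, once; it reports no verdict.
The state is a dict: "time_s": time; "joint_positions": joint angles; "qd": joint speeds; "tau": joint torques, N m; "tool_pos": TCP position; "tool_rot": TCP orientation; "ft_force": force on the tool from outside, world axes, zero at the start; "wrist_torque": the same for the moment, N m; "finger_gap": finger opening in m.
Only numpy, scipy, OpenCV 4.12 (cv2) and the standard library are available. Lean on these libraries where they do the work, as an engineer would, in place of code of your own. Each camera call takes 0.05 s, during which the arm holds its last target.

## Task

Get the bottle roller on the right of the bench scale mixing the small amber bottle at fast speed. With the fingers, without lifting the bottle off its rollers, push it along them until its base rests against the rubber bumper on the gearbox, and push the gear lever away from neutral, past the slow detent, fully home into fast at the far end of its slot. Only when both are done, press the green start button on top all the way down and let go; leave the red stop button and the things standing round the machine alone.

Things in the scene. Friction and masses are not known exactly. Their poses are not given: they have to be found in the camera images.
- roller: Bottle roller, a light grey bench machine, fixed, 170 (x) by 280 mm (y). Origin on the table under its middle; x points from its front (the red stop button's side, towards the robot) to its rear, y along the rollers away from the gearbox, z up. All coordinates below are in this frame, in mm. Two fixed black rollers 28 thick, axes at x -23 and 23, z 66; end bracket at y 128 to 138, top at z 78.
- gear_pivot (a point): On the hinge axis (along the machine's y) of the gear lever, at (20, -58, 60), inside the gearbox: a block x -85 to 85, y -140 to -30, top at z 95, with a 4 mm aluminium gate plate round the lever's slot (x -30 to 70, y -75 to -41). A black battery pack stands behind the gearbox up to x 129, top at z 75.
- bottle_base (a point): Centre of the flat base of the loose amber glass bottle (49 mm thick, 119 long, about 0.2 kg, black cap 26 thick and 20 long) lying in the groove between the rollers, base towards the gearbox, axis along the machine's y at x 0, z 97. It slides along the rollers with about 2 to 4 N. It starts 22 to 40 mm short of the bumper. Beyond its cap nothing is higher than the end bracket.
- cap_end (a point): Centre of the flat end of that bottle's black cap, 119 mm from the base; this is the end to push, towards the machine's -y.
- bumper_face (a point): Point in the plane of the face of the rubber bumper that stands out of the gearbox, on the line of the bottle's axis, at (0, -18, 97); axes as the machine's. The bottle is home when its base is here, the cap's end then at y 101. Fixed to the machine.
- gear_lever (a joint): Angle of the gear lever in rad: 0 = neutral, leaning to the front (machine -x); 0.32 = slow, a sprung detent in the middle; 0.64 = fast, the stop at the rear end. A level push of about 6 to 12 N on the grip takes it out of neutral, then it snaps into slow; 6 to 9 N lifts it out of slow; past 0.51 it snaps into fast and stays.
- lever_knob (a point): Centre of the lever's black cross grip, a bar 22 mm thick and 40 long along the machine's y, on top of a 9 mm steel stem, 85 mm from the hinge axis; moves with the lever: neutral (-7, -58, 141), slow (20, -58, 145), fast (47, -58, 141). Under the grip 30 mm or more are free down to the gate plate, but for the stem.
- start_button (a joint): Travel of the green start button in m: 0 = up, 0.006 = all the way down (about 5 N). It springs back.
- start_button_top (a point): Middle of the top of the green start button, 26 mm wide in a 42 mm dark collar, on the gearbox's top; at (-50, -112, 111) when up; pressed straight down.
- stop_button (a joint): Travel of the red stop button in m (0 = out, 0.006 = in), 30 mm wide on a yellow collar, on the front face of the gearbox at y -85, z 48, standing 17 mm out of the face. Not to be pressed.
- next_bottle: Small amber bottle with a black cap, 49 mm wide, 119 mm tall, standing in front of the machine; origin under its middle. A bystander.
- dropper_a: Amber dropper bottle with a black bulb, 33 mm wide, 112 mm tall, standing in front of the machine; origin under its middle. A bystander.
- dropper_b: Amber dropper bottle with a green bulb, 33 mm wide, 112 mm tall, standing in front of the gearbox; origin under its middle. A bystander.
- herb_jar: Glass jar of herbs, 62 mm wide, 81 mm tall, behind the rollers; origin under its middle. A bystander.
- tape: Roll of tape lying flat, 62 mm wide, 18 mm high, behind the rollers; origin under its middle. A bystander.
- bottle: The amber bottle itself; same origin as bottle_base, its z axis points from base to cap.

How it is judged:
On the way, in this order (a step that is already met when the one before it is completed fails the run):
1. the bottle's base rests against the bumper and the gear lever is home in fast, in either order (y of bottle_base in the frame of bumper_face below 0.004 m and value of joint gear_lever above 0.61 rad), for 0.2 s.
2. the green start button is pressed all the way down (value of joint start_button above 0.0045 m), for 0.05 s.
At the end, for the whole second after the job is handed in: The bottle lies in the groove of the rollers (its axis within 8 mm of where it belongs) and at rest, its base within 4 mm of the bumper; the gear lever is in fast (beyond 0.61 of 0.64 rad); the start button has been pressed after that and has come up again (all of step 1 and value of joint start_button below 0.002 m and linear speed of bottle below 0.02 m/s and z of bottle_base in the frame of bumper_face between -0.008 and 0.008 m and x of bottle_base in the frame of bumper_face between -0.008 and 0.008 m and z of cap_end in the frame of bumper_face between -0.008 and 0.008 m and x of cap_end in the frame of bumper_face between -0.008 and 0.008 m); the robot touches nothing.
It fails at once if the start button is pressed while the lever is not in fast or the bottle is not against the bumper (value of joint start_button above 0.003 m and (value of joint gear_lever below 0.58 rad or y of bottle_base in the frame of bumper_face above 0.006 m)).
It fails at once if the red stop button is pressed (value of joint stop_button above 0.003 m).
It fails at once if the bottle is lifted off the rollers (an end of it more than 15 mm up) (z of any of bottle_base, cap_end in the frame of bumper_face above 0.015 m).
It fails at once if something standing round the machine is moved by more than 15 mm or tipped (distance of any of next_bottle, dropper_a, dropper_b, herb_jar, tape from where it was at the start of the episode above 0.015 m or angle between any of next_bottle, dropper_a, dropper_b, herb_jar, tape's own z axis and vertical above 0.3 rad).
It also fails if it takes over 48 s, if anything falls off the work surface, if the arm or the gripper's body presses on something with over 40 N, if the wrist force passes 120 N, or if a joint passes its speed limit or range.

## Working session

There is one attempt and no reset: what is moved stays moved. The work goes in short steps, Python scripts to look and compute and a tool call to move; the robot and the scene stay as the last step left them, time stands still between calls to the robot, and variables do not carry over. Pictures are saved under pics/ and viewed, and the job is handed in when it is done.

Besides the shell and the picture viewer there is one more tool, called after "Call:" as name(argument=value, ...) on one line, values as JSON. carry_out: Moves the arm, as the interface text tells. Its arguments: {"type":"object","properties":{"dr":{"type":"array"},"travel":{"type":"array"},"fingers":{"type":"array"},"squeeze":{"type":"number"}},"required":["dr","travel","fingers"]}

```bash
mkdir -p pics
python3 - <<'E'
from station import sensors, capture
import cv2, numpy as np
o=sensors.get_obs()
for k,v in o.items(): print(k,np.round(v,4))
for n in ["side","top","wrist"]:
    c=capture(n); cv2.imwrite(f"pics/{n}0.png",c["image"]); print(n,{k:(np.round(v,4).tolist()) for k,v in c.items() if k!="image"})
    np.savez(f"{n}0.npz",**c)
E
```

```text
time_s 0.0
joint_positions [-1.3305  0.5284  1.4339  0.      1.1814 -0.1785]
qd [0.0007 0.001  0.0006 0.0003 0.0008 0.0007]
tau [ 9.00000e-04 -4.40039e+01 -1.76591e+01  6.33000e-02  5.83000e-02
 -2.00000e-04]
tool_pos [ 0.254  -0.5703  0.2356]
tool_rot [ 0.5935 -0.5925  0.3857 -0.3846]
ft_force [-0.7148 -0.5068  0.1145]
wrist_torque [-0.0494  0.0415  0.0303]
finger_gap 0.0873
side {'fx': 485.9649, 'fy': 485.9649, 'cx': 309.6907, 'cy': 189.0522, 'extrinsics': [[-0.9989, 0.0108, -0.0448, 0.4535], [-0.0454, -0.399, 0.9158, 0.4979], [-0.008, 0.9169, 0.3991, 0.4367], [0.0, 0.0, 0.0, 1.0]]}
top {'fx': 511.8345, 'fy': 511.8345, 'cx': 326.0876, 'cy': 205.7695, 'extrinsics': [[-0.0109, 0.9955, -0.0939, 0.3813], [-0.9999, -0.0116, -0.0066, -0.2713], [-0.0077, 0.0938, 0.9956, 0.9606], [0.0, 0.0, 0.0, 1.0]]}
wrist {'fx': 296.5185, 'fy': 296.5185, 'cx': 320.9741, 'cy': 197.5781, 'extrinsics': [[0.4075, 0.876, 0.258, 0.3243], [-0.9132, 0.3916, 0.1129, -0.5392], [-0.0021, -0.2816, 0.9595, 0.3833], [0.0, 0.0, 0.0, 1.0]]}
```

View pics/side0.png

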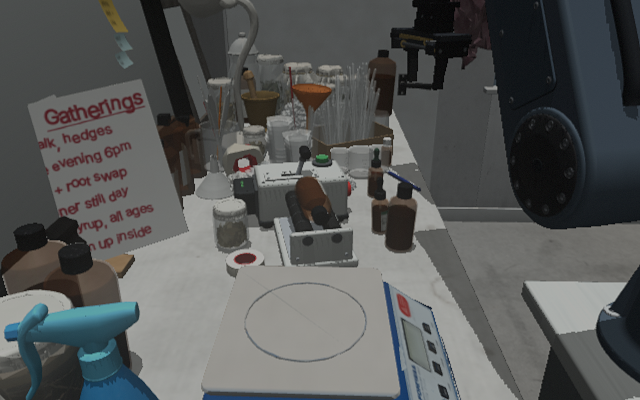

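View pics/top0.png

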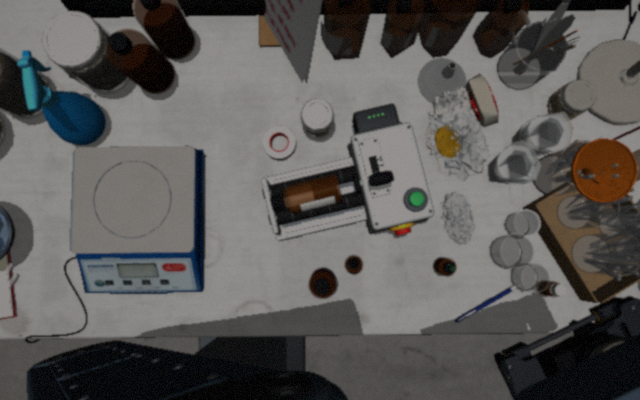

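View pics/wrist0.png

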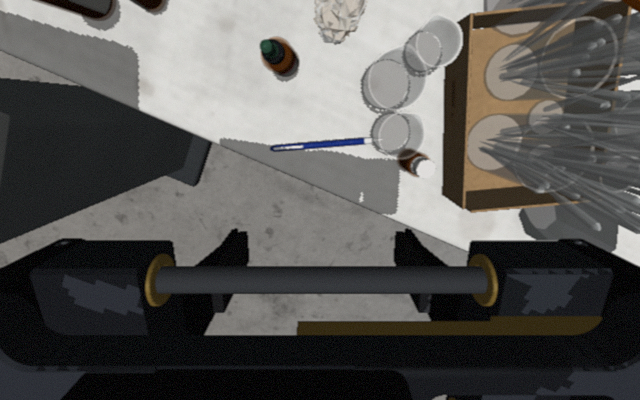

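Run:
```python
import cv2
a=cv2.imread("pics/top0.png")[90:250,250:450]; cv2.imwrite("pics/topz.png",cv2.resize(a,(800,600*160//150//1) if 0 else (750,600),interpolation=cv2.INTER_CUBIC))
a=cv2.imread("pics/side0.png")[130:280,200:400]; cv2.imwrite("pics/sidez.png",cv2.resize(a,(800,600),interpolation=cv2.INTER_CUBIC))
```

```text
(no output)
```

View pics/topz.png

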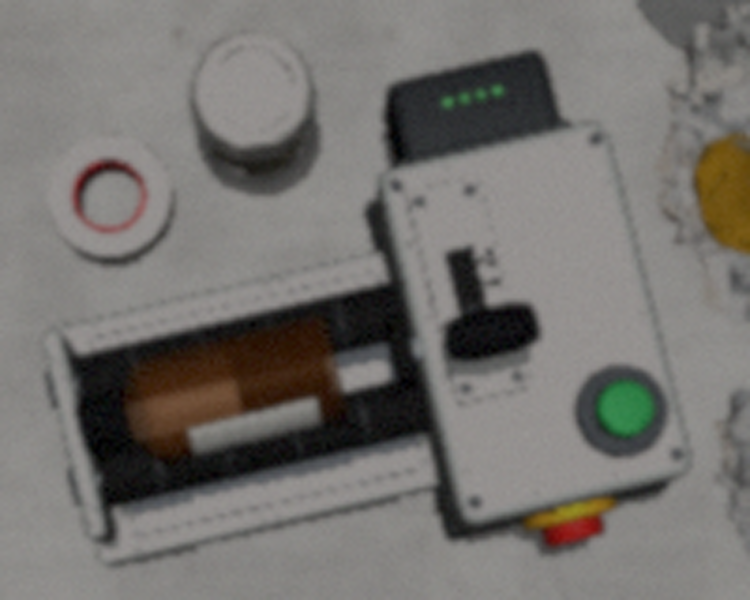

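View pics/sidez.png

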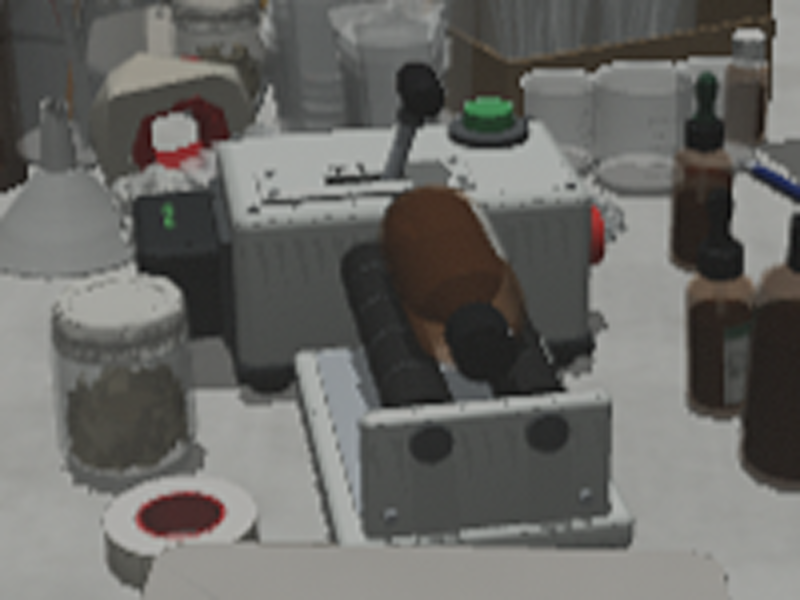

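```bash
cat > h.py <<'E'
import numpy as np, cv2
def ray(c,u,v):
    E=np.array(c["extrinsics"]); d=np.array([(u-c["cx"])/c["fx"],-(v-c["cy"])/c["fy"],-1.0])
    return E[:3,3],E[:3,:3]@d
def onz(c,u,v,z):
    o,d=ray(c,u,v); return o+d*(z-o[2])/d[2]
def proj(c,P):
    E=np.array(c["extrinsics"]); q=E[:3,:3].T@(np.array(P)-E[:3,3]); return np.array([c["cx"]+c["fx"]*q[0]/-q[2], c["cy"]-c["fy"]*q[1]/-q[2]])
def tri(obs):
    A=np.zeros((3,3));b=np.zeros(3)
    for c,u,v in obs:
        o,d=ray(c,u,v);d/=np.linalg.norm(d);M=np.eye(3)-np.outer(d,d);A+=M;b+=M@o
    X=np.linalg.solve(A,b); return X,[np.linalg.norm(proj(c,X)-[u,v]) for c,u,v in obs]
def blob(m,roi=None):
    m=m.astype(np.uint8)
    n,l,s,ce=cv2.connectedComponentsWithStats(m); i=1+np.argmax(s[1:,4]); return ce[i],s[i]
def rigid2(pm,pw):
    # machine xy -> world xy
    pm=np.array(pm,float);pw=np.array(pw,float);a=pm-pm.mean(0);b=pw-pw.mean(0)
    th=np.arctan2((a[:,0]*b[:,1]-a[:,1]*b[:,0]).sum(),(a*b).sum());R=np.array([[np.cos(th),-np.sin(th)],[np.sin(th),np.cos(th)]])
    t=pw.mean(0)-R@pm.mean(0); return th,t,R,(R@pm.T).T+t-pw
E
python3 - <<'E'
from h import *
t=dict(np.load("top0.npz"));s=dict(np.load("side0.npz"))
def g(c,roi):
    h=cv2.cvtColor(c["image"],cv2.COLOR_BGR2HSV); m=(h[...,0]>50)&(h[...,0]<85)&(h[...,1]>120)&(h[...,2]>60); k=np.zeros_like(m);k[roi[0]:roi[1],roi[2]:roi[3]]=1; return blob(m&k)
gt=g(t,(180,220,395,440)); gs=g(s,(145,175,305,340)); print(gt,gs)
print("tri green",tri([(t,*gt[0]),(s,*gs[0])]), onz(t,*gt[0],.111))
z=lambda u,v:(250+(u+.5)/3.75-.5, 90+(v+.5)/3.75-.5)
pts={"TR":((605,124),(85,-140,95)),"TL":((384,177),(85,-30,95)),"BL":((460,522),(-85,-30,95)),"BR":((690,465),(-85,-140,95)),"btn":((626,408),(-50,-112,111)),"knob":((492,330),(-7,-58,145))}
pw=[onz(t,*z(*p),m[2]/1000)[:2] for p,m in pts.values()]; pm=[np.array(m[:2])/1000 for p,m in pts.values()]
th,tt,R,res=rigid2(pm,pw); print(np.degrees(th),tt,np.round(res*1000,1))
for n,P in dict(knob=(-7,-58,141),cap=(0,130,97),btn=(-50,-112,111),brk=(0,133,78)).items():
    w=np.r_[R@np.array(P[:2])/1000+tt,P[2]/1000]; print(n,np.round(w,4),np.round(proj(t,w),1),np.round(proj(s,w),1))
E
```

```text
(array([416.16292135, 198.56179775]), array([409, 191,  15,  16, 178], dtype=int32)) (array([321.5, 157. ]), array([316, 156,  12,   3,  32], dtype=int32))
tri green (array([ 0.47305548, -0.41649397,  0.10820003]), [np.float64(0.588311548281551), np.float64(0.4933706221951838)]) [ 0.4717679  -0.41598262  0.111     ]
12.22572292942534 [ 0.49653157 -0.29603967] [[ 4.3 -1.5]
 [ 4.4  4.1]
 [-3.1 -0.1]
 [-4.4 -3.3]
 [-0.6  0.6]
 [-0.7  0.2]]
knob [ 0.502  -0.3542  0.141 ] [380.5 178.4] [305.7 151.6]
cap [ 0.469 -0.169  0.097] [269.1 202.8] [321.  218.5]
btn [ 0.4714 -0.4161  0.111 ] [416.2 198.8] [322.8 155.8]
brk [ 0.4684 -0.1661  0.078 ] [268.7 204.3] [321.4 230.3]
```

Run:
```python
from h import *
from scipy.spatial.transform import Rotation as Ro
w=dict(np.load("wrist0.npz"))
R=Ro.from_quat([0.5935,-0.5925,0.3857,-0.3846],scalar_first=True).as_matrix();print(np.round(R,3))
p=np.array([.254,-.5703,.2356])
E=w["extrinsics"]; print("cam in tool",R.T@(E[:3,3]-p)*1000); print(np.round(R.T@E[:3,:3],3))
print("jaw az",np.degrees(np.arctan2(R[1,0],R[0,0])))
```

```text
[[ 0.407 -0.001  0.914]
 [-0.914  0.002  0.407]
 [-0.002 -1.     0.   ]]
cam in tool [-9.01636499e-02 -1.47684414e+02  7.69513363e+01]
[[ 1.    -0.001 -0.   ]
 [ 0.     0.282 -0.959]
 [ 0.001  0.959  0.282]]
jaw az -66.0069518704477
```

Call:
carry_out(dr=[[0, 0, 0], [0, 0, -3], [0, 0, -6], [0, 0, -9], [0, 0, -12], [0, 0, -12], [0, 0, -12], [0, 0, -12], [0, 0, -12]], travel=[[0, 30, 40], [25, 70, 70], [55, 110, 70], [85, 150, 70], [115, 190, 70], [145, 230, 70], [166, 260, 70], [166, 260, 70], [166, 260, 70]], fingers=[0, 0, 0, 0, 0, 0, 0, 0, 0])

```text
time_s: 1.27
tool_pos: [0.4198, -0.3109, 0.3057]
tool_rot: [0.55, -0.549, 0.445, -0.445]
ft_force: [0.3, 0.4, -0.8]
finger_gap: 0.0054
```

Run:
```python
from station import sensors, capture
import cv2, numpy as np
for n in ["wrist"]:
    c=capture(n); cv2.imwrite(f"pics/{n}1.png",c["image"]); np.savez(f"{n}1.npz",**c)
o=sensors.get_obs()
for k,v in o.items(): print(k,np.round(v,4))
```

```text
time_s 1.325
joint_positions [-8.5260e-01  3.0920e-01  1.5985e+00  5.0000e-04  1.2351e+00  5.0940e-01]
qd [-0.0151 -0.0004 -0.0005  0.0027  0.0005  0.0023]
tau [ 5.42500e-01 -3.45225e+01 -1.83686e+01  1.07800e-01  1.47000e-02
 -2.70000e-03]
tool_pos [ 0.4197 -0.3113  0.3057]
tool_rot [ 0.5496 -0.5491  0.4456 -0.4448]
ft_force [0.6899 0.3789 0.6849]
wrist_torque [ 0.0428  0.026  -0.0287]
finger_gap 0.0037
```

View pics/wrist1.png

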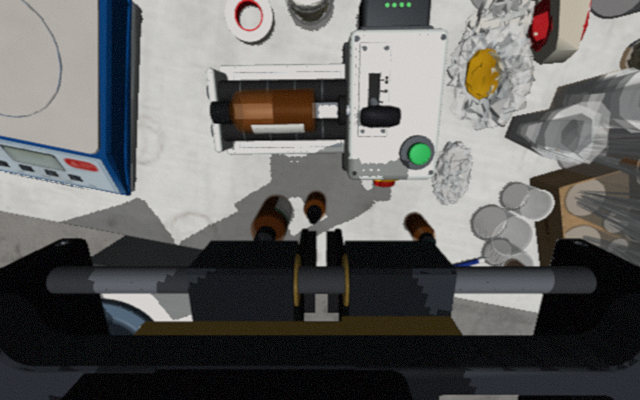

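Run:
```python
import cv2
a=cv2.imread("pics/wrist1.png")[10:200,190:460]; cv2.imwrite("pics/w1z.png",cv2.resize(a,(800,563),interpolation=cv2.INTER_CUBIC))
a=cv2.imread("pics/wrist1.png")[60:160,190:300]; cv2.imwrite("pics/w1c.png",cv2.resize(a,(660,600),interpolation=cv2.INTER_CUBIC))
```

```text
(no output)
```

View pics/w1z.png

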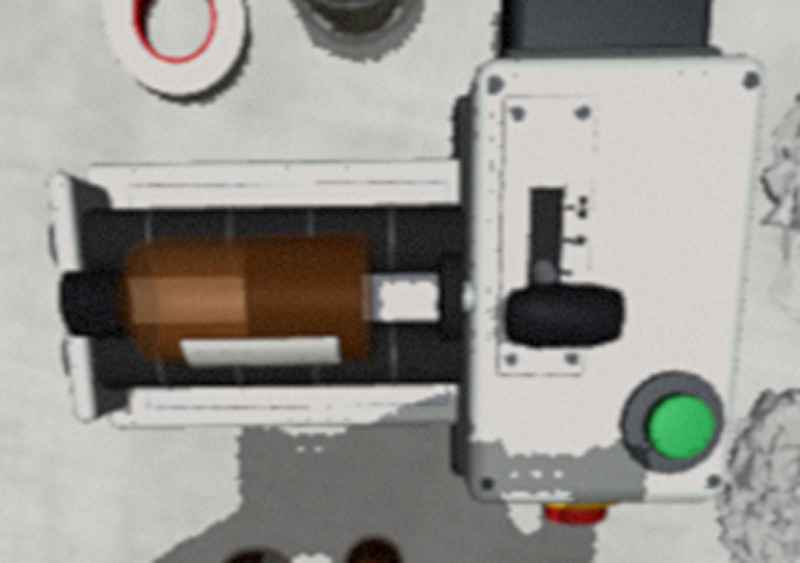

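View pics/w1c.png

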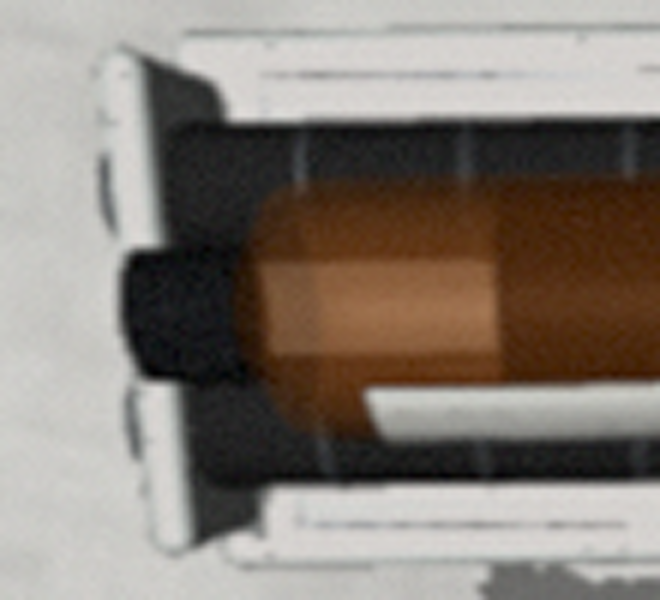

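Run:
```python
from h import *
t=dict(np.load("top0.npz"));s=dict(np.load("side0.npz"));w=dict(np.load("wrist1.npz"))
h=cv2.cvtColor(w["image"],cv2.COLOR_BGR2HSV); m=(h[...,0]>50)&(h[...,0]<85)&(h[...,1]>120)&(h[...,2]>60); m[:120]=0
gb,_=blob(m); print(gb)
print("btn",onz(w,*gb,.111),tri([(w,*gb),(t,416.16,198.56),(s,321.5,156)]))
k=2.963
z=lambda u,v:(190+(u+.5)/k-.5,10+(v+.5)/k-.5)
sc=[(494,83),(751,80),(713,482),(487,484)]
P=np.array([onz(w,*z(*p),.095) for p in sc]); print(P, "ctr",P.mean(0))
d=np.diff(P[[0,1,2,3,0]],axis=0); print(np.linalg.norm(d,axis=1),np.degrees(np.arctan2(d[:,1],d[:,0])))
kn=z(565,314)
zt=lambda u,v:(250+(u+.5)/3.75-.5, 90+(v+.5)/3.75-.5)
zs=lambda u,v:(200+(u+.5)/4-.5, 130+(v+.5)/4-.5)
print("knob",onz(w,*kn,.143),tri([(w,*kn),(t,*zt(492,332))]),tri([(w,*kn),(t,*zt(492,332)),(s,*zs(420,90))]))
# box centre from screws
pm=[];pw=[]
yw=12.2
# machine pts: screw rect symmetric about (0,-85); half extents from measured
a=np.linalg.norm(d[[1,3]],axis=1).mean()/2; b=np.linalg.norm(d[[0,2]],axis=1).mean()/2
pm=[(a,-.085+b),(a,-.085-b),(-a,-.085-b),(-a,-.085+b),(-.05,-.112),(-.007,-.058)]
pw=[*P[:,:2],onz(w,*gb,.111)[:2],onz(w,*kn,.143)[:2]]
th,tt,R,res=rigid2(pm,pw); print("pose",np.degrees(th),tt,np.round(res*1000,1))
zc=lambda u,v:(190+(u+.5)/6-.5,60+(v+.5)/6-.5)
inv=lambda P:np.r_[R.T@(P[:2]-tt),P[2]]*1000
for zz in(.11,.104,.097): print("cap end",zz,inv(onz(w,*zc(123,315),zz)))
print("base edge",inv(onz(w,*z(373,300),.115)),"bumper",inv(onz(w,*z(440,297),.1)))
print("brk out",inv(onz(w,*zc(130,315),.078)),[inv(onz(w,*zc(*p),.078)) for p in((105,80),(160,540),(140,80),(190,540))])
print("cap side",tri([(w,*zc(185,315)),(t,*zt(105,425)),]))
np.savez("pose.npz",th=th,tt=tt,R=R)
for n,Pm in dict(knob=(-7,-58,141),knobfast=(47,-58,141),cap=(0,130,97),caphome=(0,101,97),btn=(-50,-112,111)).items():
    print(n,np.round(np.r_[R@np.array(Pm[:2])/1000+tt,Pm[2]/1000],4))
print("ex",R[:,0],"ey",R[:,1])
```

```text
[419.16272966 153.40682415]
btn [ 0.47213345 -0.41509192  0.111     ] (array([ 0.47264489, -0.41566847,  0.1105902 ]), [np.float64(0.6277768649792915), np.float64(0.548089601612451), np.float64(0.6928808239837454)])
[[ 0.57716436 -0.31629602  0.095     ]
 [ 0.59776905 -0.40811737  0.095     ]
 [ 0.45166462 -0.44104883  0.095     ]
 [ 0.43123982 -0.34967707  0.095     ]] ctr [ 0.51445946 -0.37878482  0.095     ]
[0.0941048  0.14976978 0.09362676 0.1496939 ] [ -77.35234894 -167.29798277  102.60047561   12.88503   ]
knob [ 0.50254925 -0.35419516  0.143     ] (array([ 0.50265897, -0.35498574,  0.13895347]), [np.float64(0.02356607524570844), np.float64(0.014386881555680783)]) (array([ 0.50305864, -0.35486851,  0.13970191]), [np.float64(0.4469403401373235), np.float64(0.30651265668991867), np.float64(0.4965476143702559)])
pose 12.677545703972429 [ 0.49603406 -0.29572507] [[ 0.3 -0.1]
 [ 0.3  0.1]
 [ 0.3  0.2]
 [ 0.1  0.4]
 [-0.3 -0.9]
 [-0.6  0.3]]
cap end 0.11 [ -1.24879312 124.84573994 110.        ]
cap end 0.104 [ -1.25832401 127.01296473 104.        ]
cap end 0.097 [ -1.26944338 129.54139365  97.        ]
base edge [ -1.24962071   7.33576388 115.        ] bumper [ -0.43970145 -18.22694709 100.        ]
brk out [ -1.31479263 134.98389834  78.        ] [array([ 42.89599352, 134.78845618,  78.        ]), array([-46.73140087, 133.91050826,  78.        ]), array([ 42.82147566, 127.93245907,  78.        ]), array([-46.79748281, 127.60725284,  78.        ])]
cap side (array([ 0.46862684, -0.18342769,  0.10200708]), [np.float64(0.7568842315356867), np.float64(0.47223060348664936)])
knob [ 0.5019 -0.3538  0.141 ]
knobfast [ 0.5546 -0.342   0.141 ]
cap [ 0.4675 -0.1689  0.097 ]
caphome [ 0.4739 -0.1972  0.097 ]
btn [ 0.4718 -0.416   0.111 ]
ex [0.97562063 0.21946387] ey [-0.21946387  0.97562063]
```

Call:
carry_out(dr=[[0, 0, 1], [0, 0, 1], [0, 0, 1], [0, 0, 1], [0, 0, 1], [0, 0, 1], [0, 0, 1], [0, 0, 1]], travel=[[10, 50, 0], [25, 105, 0], [41, 150, -20], [41, 166, -70], [41, 166, -120], [41, 166, -165], [41, 166, -196], [41, 166, -196]], fingers=[0, 0, 0, 0, 0, 0, 0, 0], squeeze=30)

```text
time_s: 2.33
tool_pos: [0.4591, -0.1458, 0.1077]
tool_rot: [-0.553, 0.553, -0.443, 0.439]
ft_force: [-0.5, -0.0, -0.5]
finger_gap: 0.0005
```

```bash
cat > look.py <<'E'
import sys
from station import sensors, capture
import cv2, numpy as np
from h import *
tag=sys.argv[1]
for n in sys.argv[2].split(","):
    c=capture(n); np.savez(f"{n}{tag}.npz",**c); im=c["image"]
    if n=="side": im=cv2.resize(im[130:280,200:400],(800,600),interpolation=cv2.INTER_CUBIC)
    if n=="top": im=cv2.resize(im[90:250,250:450],(750,600),interpolation=cv2.INTER_CUBIC)
    cv2.imwrite(f"pics/{n}{tag}.png",im)
o=sensors.get_obs(); P=np.load("pose.npz"); R=P["R"];tt=P["tt"]
p=np.array(o["tool_pos"]); print("t",o["time_s"],"machine mm",np.round(np.r_[R.T@(p[:2]-tt),p[2]]*1000,1),"F",np.round(o["ft_force"],1),"Fm",np.round(R.T@np.array(o["ft_force"])[:2],1),"gap",o["finger_gap"])
E
python3 look.py 2 side,top
```

```text
t 2.425 machine mm [ -1.4 153.3 110.1] F [ 0.3 -0.   0.1] Fm [ 0.3 -0.1] gap 0.000496000383122555
```

View pics/side2.png

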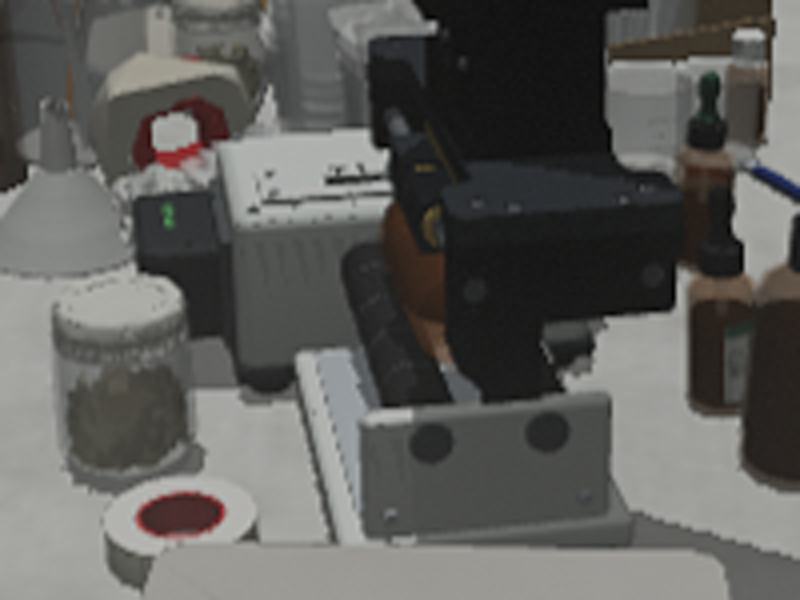

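View pics/top2.png

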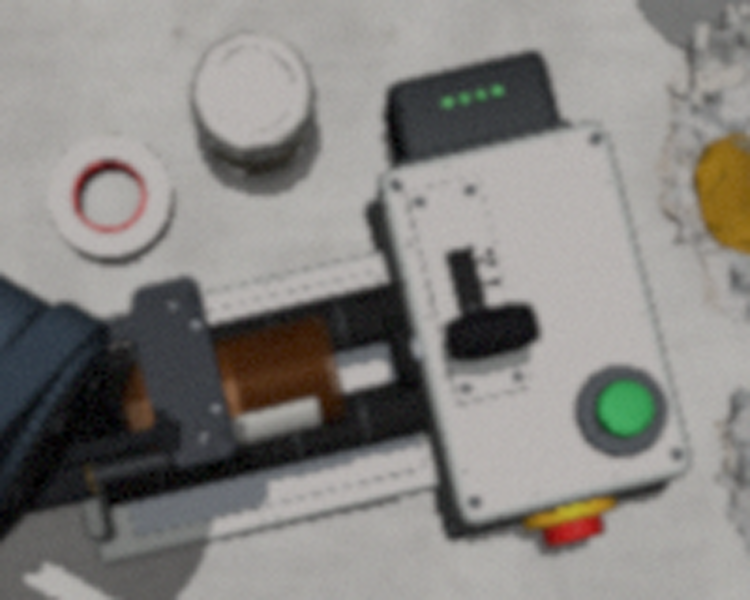

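Call:
carry_out(dr=[[0, 0, 0], [0, 0, 0], [0, 0, 0], [0, 0, 0], [0, 0, 0], [0, 0, 0], [0, 0, 0], [0, 0, 0], [0, 0, 0], [0, 0, 0], [0, 0, 0]], travel=[[0, 0, -9], [0, 0, -9], [1, -4, -9], [2, -8, -9], [3, -12, -9], [4, -16, -9], [5, -20, -9], [5.8, -24, -9], [6.6, -27, -9], [7, -30, -9], [7, -30, -9]], fingers=[0, 0, 0, 0, 0, 0, 0, 0, 0, 0, 0])

```text
time_s: 3.8
tool_pos: [0.4681, -0.1769, 0.1011]
tool_rot: [0.553, -0.553, 0.441, -0.441]
ft_force: [-0.6, 2.1, 1.6]
finger_gap: 0.0006
```

```bash
python3 look.py 3 top,side
```

```text
t 3.9 machine mm [ -1.2 122.1 101.1] F [-0.2  0.3  0.4] Fm [-0.1  0.3] gap 0.0003983226402124831
```

View pics/top3.png

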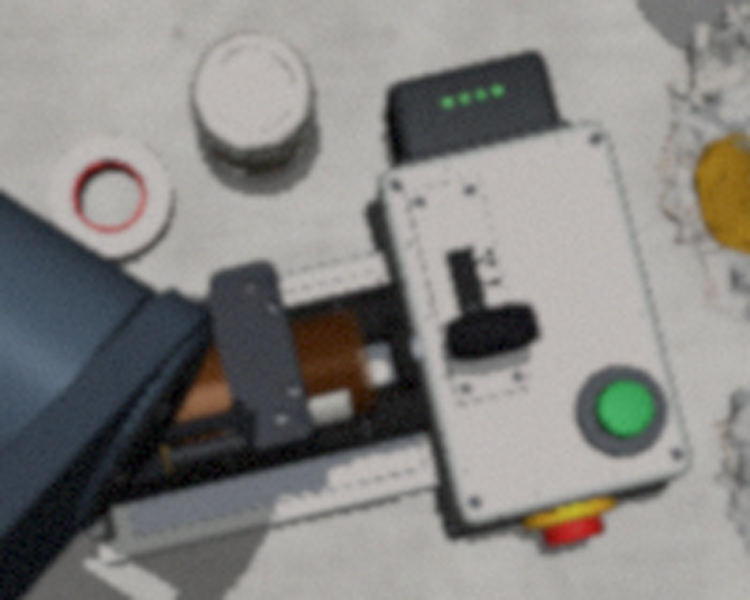

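View pics/side3.png

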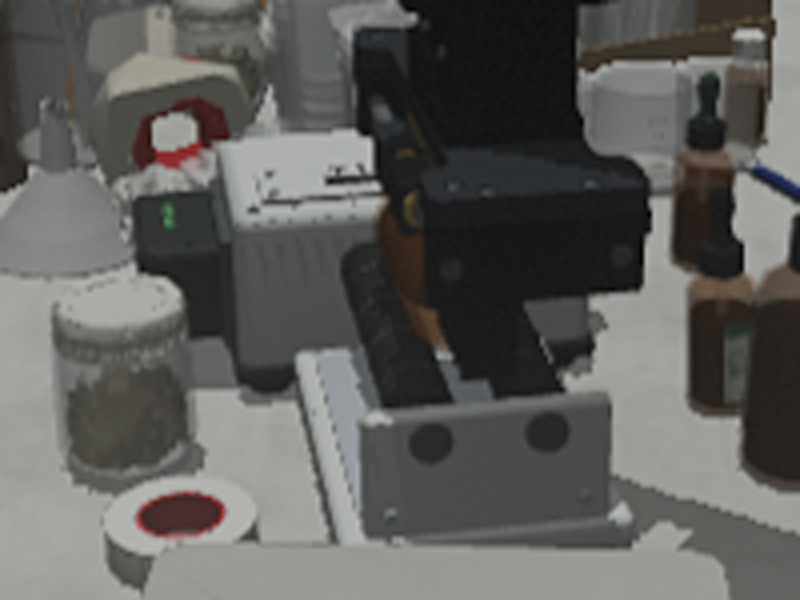

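Call:
carry_out(dr=[[0, 0, 0], [0, 0, 0], [0, 0, 0], [0, 0, 0]], travel=[[0.7, -3, 0], [1.3, -6, 0], [2, -8.5, 0], [2.2, -10, 0]], fingers=[0, 0, 0, 0])

```text
time_s: 4.4
tool_pos: [0.4703, -0.1871, 0.101]
tool_rot: [0.553, -0.553, 0.441, -0.441]
ft_force: [-0.3, 3.0, 2.5]
finger_gap: 0.0003
```

```bash
python3 look.py 4 top
```

```text
t 4.45 machine mm [ -1.2 111.4 101.1] F [-1.2  1.8  1.3] Fm [-0.7  2. ] gap 0.0005656448559188484
```

View pics/top4.png

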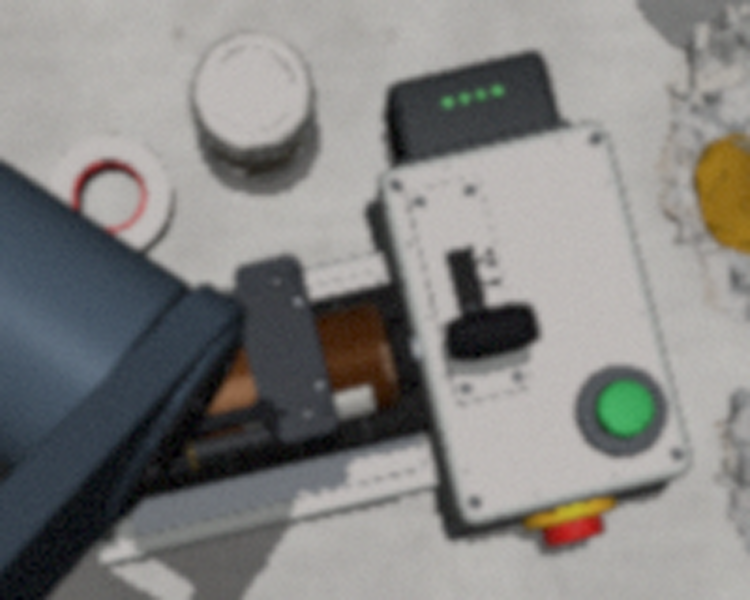

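Call:
carry_out(dr=[[0, 0, 0], [0, 0, 0]], travel=[[0.5, -2, 0], [0.5, -2, 0]], fingers=[0, 0])

```text
time_s: 4.7
tool_pos: [0.4707, -0.1889, 0.1011]
tool_rot: [0.553, -0.553, 0.441, -0.441]
ft_force: [0.0, 4.6, 1.5]
finger_gap: 0.0004
```

Call:
carry_out(dr=[[0, 0, 0], [0, 0, 0]], travel=[[0.5, -2, 0], [0.5, -2, 0]], fingers=[0, 0])

```text
time_s: 4.95
tool_pos: [0.4706, -0.189, 0.101]
tool_rot: [0.553, -0.552, 0.442, -0.44]
ft_force: [0.4, 9.1, 4.1]
finger_gap: 0.0005
```

Call:
carry_out(dr=[[0, 0, 0], [0, 0, 0], [0, 0, 0], [0, 0, 0], [0, 0, 0], [0, 0, 0], [0, 0, 0], [0, 0, 0], [0, 0, 0], [0, 0, 0]], travel=[[-2, 8, 0], [-4, 20, 0], [-4, 20, 40], [-4, 20, 90], [-4, 20, 140], [-10, 0, 180], [-25, -45, 199], [-40, -90, 199], [-50, -121, 199], [-50, -121, 199]], fingers=[0, 0, 0, 0, 0, 0, 0, 0, 0, 0])

```text
time_s: 6.2
tool_pos: [0.42, -0.3121, 0.3]
tool_rot: [0.552, -0.551, 0.443, -0.441]
ft_force: [-0.7, 0.4, -0.7]
finger_gap: 0.0005
```

```bash
python3 look.py 5 wrist,top
python3 - <<'E'
import cv2
a=cv2.imread("pics/wrist5.png")[10:200,190:460]; cv2.imwrite("pics/w5z.png",cv2.resize(a,(800,563),interpolation=cv2.INTER_CUBIC))
E
```

```text
t 6.3 machine mm [-76.8   3.2 299.7] F [-0.5  0.1 -0.2] Fm [-0.5  0.2] gap 0.0005493590648146374
```

View pics/w5z.png

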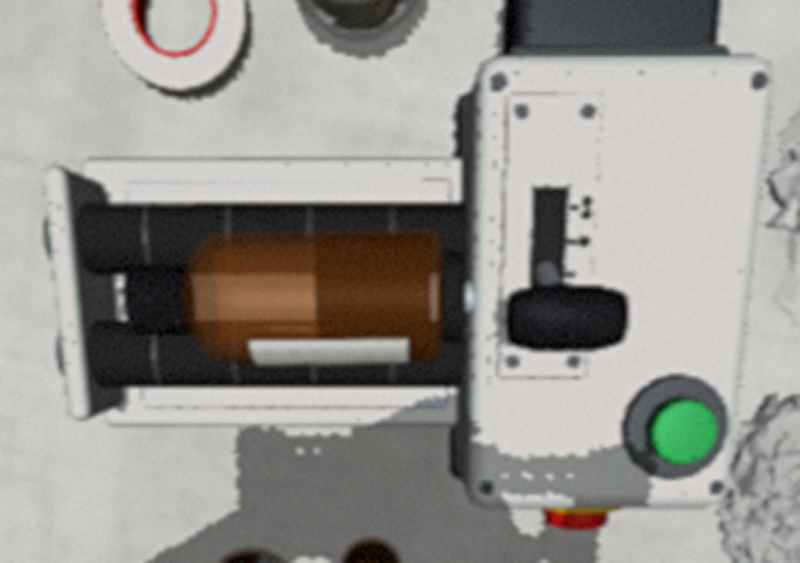

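Call:
carry_out(dr=[[0, 0, 0], [0, 0, 0], [0, 0, 0], [0, 0, 0], [0, 0, 0], [0, 0, 0], [0, 0, 0]], travel=[[20, -25, 0], [44, -53, -20], [44, -53, -70], [44, -53, -115], [44, -53, -145], [44, -53, -158], [44, -53, -158]], fingers=[0, 0, 0, 0, 0, 0, 0])

```text
time_s: 7.18
tool_pos: [0.4646, -0.3615, 0.1413]
tool_rot: [0.554, -0.552, 0.443, -0.439]
ft_force: [-0.5, -0.2, 1.1]
finger_gap: 0.0005
```

```bash
python3 look.py 6 side,top
```

```text
t 7.275 machine mm [-44.7 -58.6 143. ] F [ 0.8  0.1 -0.3] Fm [ 0.8 -0.1] gap 0.0005164775714469977
```

View pics/side6.png

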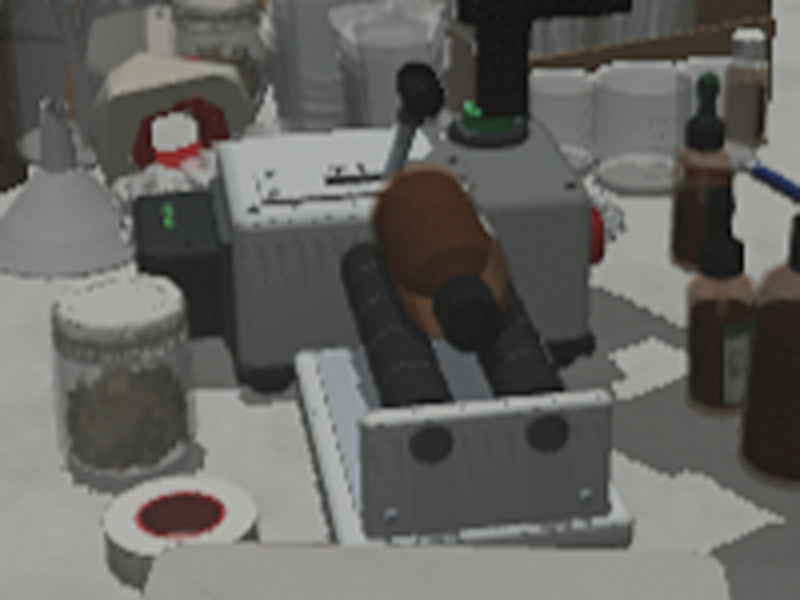

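Call:
carry_out(dr=[[0, 0, 0], [0, 0, 0], [0, 0, 0], [0, 0, 0], [0, 0, 0], [0, 0, 0], [0, 0, 0], [0, 0, 0], [0, 0, 0], [0, 0, 0], [0, 0, 0], [0, 0, 0]], travel=[[5, 1, -3], [10, 2.2, -3], [15, 3.3, -3], [20, 4.4, -3], [25, 5.6, -3], [31, 6.9, -3], [37, 8.3, -3], [43, 9.6, -3], [49, 11, -3], [55, 12.3, -3], [61, 13.7, -3], [63, 14.2, -3]], fingers=[0, 0, 0, 0, 0, 0, 0, 0, 0, 0, 0, 0])

```text
time_s: 8.78
tool_pos: [0.5292, -0.3484, 0.14]
tool_rot: [0.554, -0.551, 0.441, -0.441]
ft_force: [0.3, -0.2, -0.4]
finger_gap: 0.0003
```

```bash
python3 look.py 7 side,top
```

```text
t 8.875 machine mm [ 20.8 -58.4 139.7] F [-0.  -0.2  0.2] Fm [-0.  -0.2] gap 0.00048355370051277025
```

View pics/side7.png

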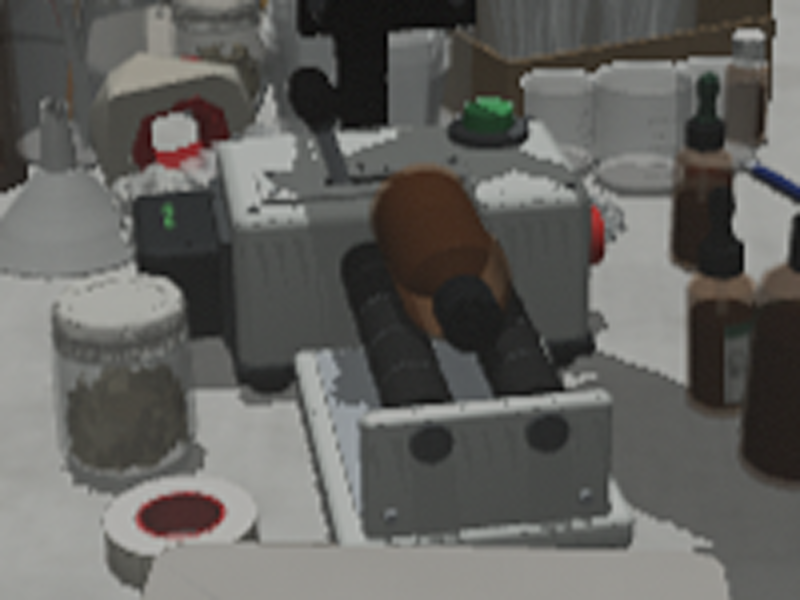

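Call:
carry_out(dr=[[0, 0, 0], [0, 0, 0], [0, 0, 0], [0, 0, 0]], travel=[[2, 0.5, 0], [4, 0.9, 0], [6, 1.3, 0], [6, 1.3, 0]], fingers=[0, 0, 0, 0])

```text
time_s: 9.38
tool_pos: [0.5333, -0.3469, 0.1393]
tool_rot: [0.553, -0.553, 0.443, -0.439]
ft_force: [-5.3, -2.1, 0.2]
finger_gap: 0.0004
```

Call:
carry_out(dr=[[0, 0, 0], [0, 0, 0]], travel=[[1.5, 0.3, 0], [1.5, 0.3, 0]], fingers=[0, 0])

```text
time_s: 9.62
tool_pos: [0.5333, -0.3469, 0.1393]
tool_rot: [-0.553, 0.553, -0.443, 0.438]
ft_force: [-5.7, -2.4, 2.8]
finger_gap: 0.0003
```

Call:
carry_out(dr=[[0, 0, 0], [0, 0, 0]], travel=[[1.5, 0.3, 0], [1.5, 0.3, 0]], fingers=[0, 0])

```text
time_s: 9.88
tool_pos: [0.5333, -0.3469, 0.1394]
tool_rot: [-0.552, 0.554, -0.444, 0.437]
ft_force: [-5.4, -1.3, 3.0]
finger_gap: 0.0002
```

Call:
carry_out(dr=[[0, 0, 0], [0, 0, 0], [0, 0, 0]], travel=[[4, 0.9, 0], [6, 1.3, 0], [6, 1.3, 0]], fingers=[0, 0, 0])

```text
time_s: 10.25
tool_pos: [0.5337, -0.3468, 0.1394]
tool_rot: [-0.549, 0.557, -0.447, 0.433]
ft_force: [-14.7, -4.3, 6.8]
finger_gap: 0.0003
```

```bash
python3 look.py 8 side
```

```text
t 10.3 machine mm [ 25.5 -58.1 139.4] F [-14.8  -4.6   5.4] Fm [-15.5  -1.2] gap 0.00047679979460675976
```

Call:
carry_out(dr=[[0, 0, 0], [0, 0, 0], [0, 0, 0], [0, 0, 0], [0, 0, 0], [0, 0, 0], [0, 0, 0]], travel=[[-12, -2.7, 0], [-30, -6.6, 0], [-30, -6.6, 40], [-40, -6, 90], [-75, 5, 130], [-114, 17, 160], [-114, 17, 160]], fingers=[0, 0, 0, 0, 0, 0, 0])

```text
time_s: 11.18
tool_pos: [0.4185, -0.3296, 0.302]
tool_rot: [-0.549, 0.557, -0.446, 0.435]
ft_force: [0.7, -0.4, 0.0]
finger_gap: 0.0003
```

```bash
python3 look.py 9 wrist,side
python3 - <<'E'
import cv2
a=cv2.imread("pics/wrist9.png")[10:200,190:460]; cv2.imwrite("pics/w9z.png",cv2.resize(a,(800,563),interpolation=cv2.INTER_CUBIC))
E
```

```text
t 11.275 machine mm [-81.9 -16.6 299.6] F [ 1.2  0.4 -0.7] Fm [1.3 0.2] gap 0.000457667386544374
```

View pics/w9z.png

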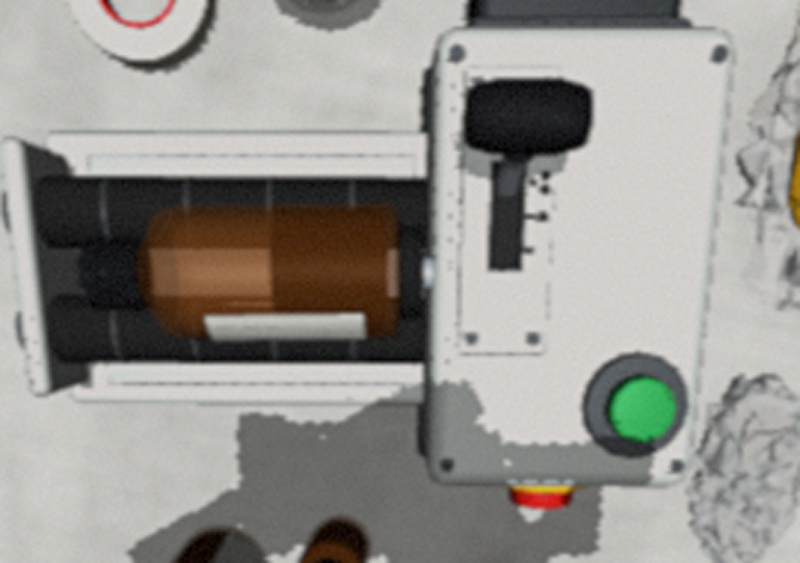

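View pics/side9.png

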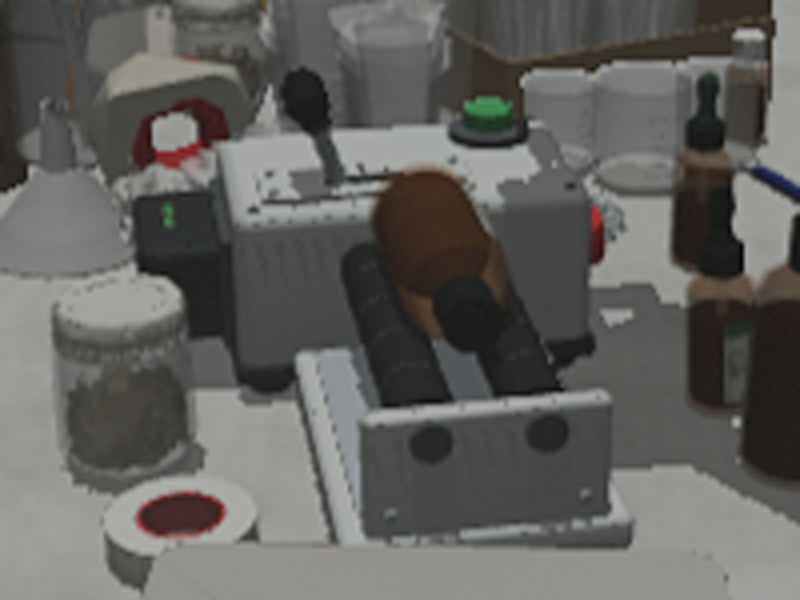

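Run:
```python
from h import *
from station import sensors
from scipy.spatial.transform import Rotation as Ro
P=np.load("pose.npz");R=P["R"];tt=P["tt"];inv=lambda P:np.round(np.r_[R.T@(P[:2]-tt),P[2]]*1000,1)
w=dict(np.load("wrist9.npz"));s=dict(np.load("side9.npz"));k=2.963
z=lambda u,v:(190+(u+.5)/k-.5,10+(v+.5)/k-.5)
zs=lambda u,v:(200+(u+.5)/4-.5, 130+(v+.5)/4-.5)
X,e=tri([(w,*z(530,116)),(s,*zs(306,96))]); print("knob",inv(X),e)
h=cv2.cvtColor(w["image"],cv2.COLOR_BGR2HSV); m=(h[...,0]>50)&(h[...,0]<85)&(h[...,1]>120)&(h[...,2]>60); m[:120]=0
gb,_=blob(m); b=onz(w,*gb,.111); print("btn",b,inv(b)); 
sb=[np.array(p) for p in [(488,104)]]; print(tri([(w,*gb),(s,*zs(488,106))]))
o=sensors.get_obs(); q=Ro.from_quat(o["tool_rot"],scalar_first=True)
a=np.radians(-77.0); x=np.array([np.cos(a),np.sin(a),0]); y=np.array([0,0,-1.]); T=Ro.from_matrix(np.c_[x,y,np.cross(x,y)])
print("fix deg",np.degrees((T*q.inv()).as_rotvec())); print("delta mm to btn",(b-np.array(o["tool_pos"]))*1000, o["tool_pos"])
```

```text
knob [ 47.3 -59.4 140.4] [np.float64(0.7241824382904113), np.float64(0.3286903913447439)]
btn [ 0.47222098 -0.41513053  0.111     ] [ -49.4 -111.3  111. ]
(array([ 0.47298142, -0.41515189,  0.110726  ]), [np.float64(0.7061409630083386), np.float64(0.39168687311029016)])
fix deg [-0.15569834 -1.17259839  0.04205598]
delta mm to btn [  52.47834588  -85.21471038 -188.59798308] [ 0.41974263 -0.32991582  0.29959798]
```

Call:
carry_out(dr=[[0, -0.6, 0], [0, -1.2, 0], [0, -1.2, 0], [0, -1.2, 0], [0, -1.2, 0], [0, -1.2, 0], [0, -1.2, 0]], travel=[[25, -40, 0], [52, -86, -20], [52, -86, -70], [52, -86, -110], [52, -86, -140], [52, -86, -158], [52, -86, -158]], fingers=[0, 0, 0, 0, 0, 0, 0])

```text
time_s: 12.15
tool_pos: [0.4715, -0.4151, 0.1393]
tool_rot: [0.555, -0.552, 0.442, -0.438]
ft_force: [-0.4, -0.8, -0.3]
finger_gap: 0.0004
```

```bash
python3 look.py 10 side,top
```

```text
t 12.25 machine mm [ -49.5 -112.6  142. ] F [0.1 0.3 0. ] Fm [0.1 0.2] gap 5.476652153899356e-05
```

View pics/side10.png

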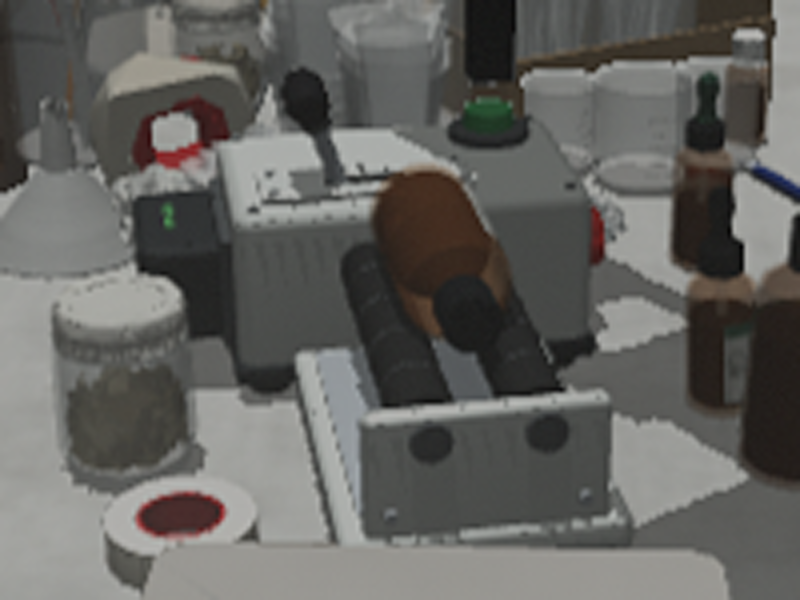

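Call:
carry_out(dr=[[0, 0, 0], [0, 0, 0], [0, 0, 0], [0, 0, 0], [0, 0, 0], [0, 0, 0]], travel=[[0, 0, -8], [0, 0, -14], [0, 0, -18], [0, 0, -21], [0, 0, -23], [0, 0, -23]], fingers=[0, 0, 0, 0, 0, 0])

```text
time_s: 13.0
tool_pos: [0.4725, -0.4165, 0.1196]
tool_rot: [0.554, -0.553, 0.44, -0.44]
ft_force: [-0.7, 1.0, 4.7]
finger_gap: 0.0005
```

Call:
carry_out(dr=[[0, 0, 0], [0, 0, 0]], travel=[[0, 0, -1.5], [0, 0, -1.5]], fingers=[0, 0])

```text
time_s: 13.25
tool_pos: [0.4725, -0.4165, 0.1194]
tool_rot: [0.554, -0.553, 0.44, -0.441]
ft_force: [-1.9, 2.6, 8.4]
finger_gap: 0.0007
```

Call:
carry_out(dr=[[0, 0, 0], [0, 0, 0]], travel=[[0, 0, -3], [0, 0, -3]], fingers=[0, 0])

```text
time_s: 13.5
tool_pos: [0.4725, -0.4165, 0.1192]
tool_rot: [0.554, -0.553, 0.44, -0.441]
ft_force: [-3.0, 3.8, 15.9]
finger_gap: 0.0003
```

```bash
python3 look.py 11 side
```

```text
t 13.55 machine mm [ -49.4 -112.7  119.2] F [-2.8  4.  16.4] Fm [-1.9  4.5] gap 5.337350326065543e-05
```

View pics/side11.png

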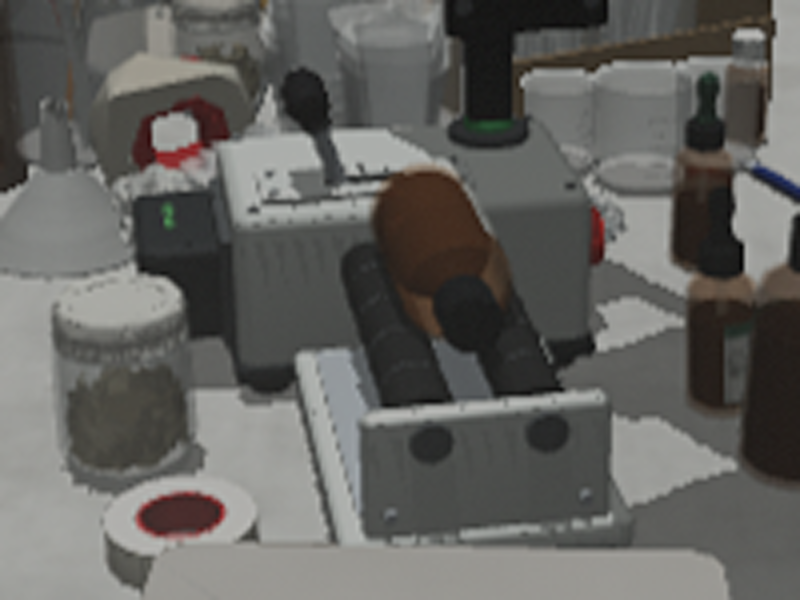

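Button is down to the collar (only a thin green rim left at about (488,127)), at 16 N and no longer moving. Now I release it and look again.

Call:
carry_out(dr=[[0, 0, 0], [0, 0, 0], [0, 0, 0], [0, 0, 0], [0, 0, 0], [0, 0, 0], [0, 0, 0]], travel=[[0, 0, 10], [0, 0, 40], [0, 0, 90], [-10, 20, 140], [-30, 55, 180], [-53, 87, 180], [-53, 87, 180]], fingers=[0, 0, 0, 0, 0, 0, 0])

```text
time_s: 14.42
tool_pos: [0.418, -0.3268, 0.2997]
tool_rot: [0.554, -0.553, 0.44, -0.44]
ft_force: [1.1, 0.2, 0.3]
finger_gap: 0.0005
```

```bash
python3 look.py 12 wrist,side
python3 - <<'E'
import cv2
from h import *
a=cv2.imread("pics/wrist12.png")[10:200,190:460]; cv2.imwrite("pics/w12z.png",cv2.resize(a,(800,563),interpolation=cv2.INTER_CUBIC))
a=np.load("side9.npz")["image"][130:280,200:400].astype(int);b=np.load("side12.npz")["image"][130:280,200:400].astype(int)
d=np.abs(a-b).max(2); print("changed",np.argwhere(d>60).shape)
E
```

```text
t 14.525 machine mm [-81.9 -16.5 299.4] F [-0.4  0.1 -0.1] Fm [-0.4  0.2] gap 0.0005067361997244015
changed (14, 2)
```

View pics/w12z.png

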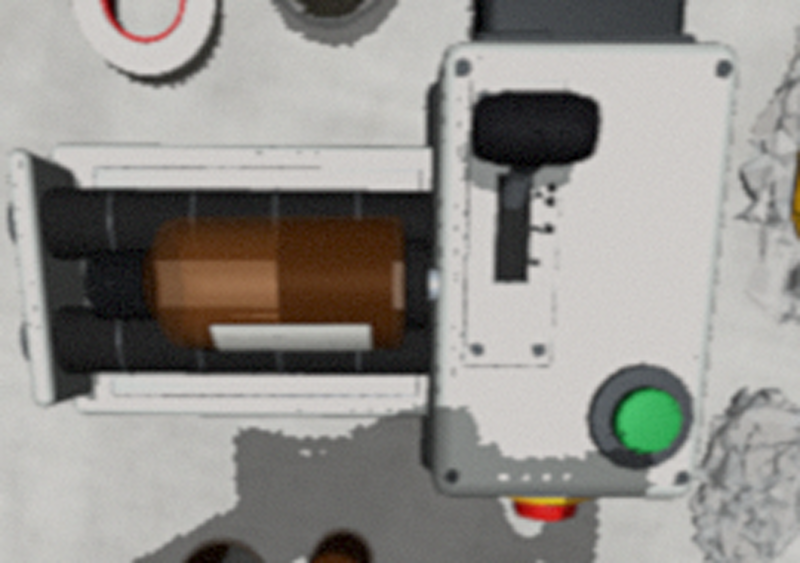

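View pics/side12.png

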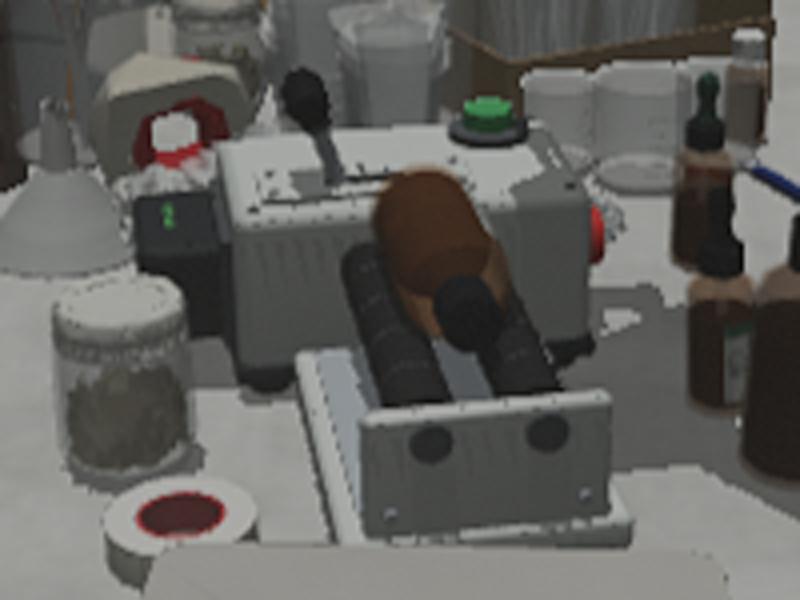

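```bash
python3 -c "
from station import job
print(job.job_done())"
```

```text
the job is handed in; nothing more can be done
None
```

The bottle is home against the bumper, the gear lever is in fast, and the start button has been pressed and released. I handed the job in at about 14.5 s; no verdict was reported.

- **Bottle:** I pushed it by its cap end, about 25 mm along the rollers, until it stopped dead at about 9 N. The later wrist views show its base touching the bumper face.
- **Lever:** I pushed it through slow into fast and held it against the stop at about 15 N, where it moved no further. Afterwards two views put the grip at (47.3, -59.4, 140.4) mm, against (47, -58, 141) expected for fast.
- **Start button:** I pressed it only after both of those were done. It bottomed out about 5.8 mm down at about 16 N, and the side view showed it flush with its collar. After release it is up again.

In the last pictures the machine, the stop button and everything standing round it that is in view look unchanged. The arm is clear of everything, with about 0 N on the wrist. The only disagreements were small:

- **Machine's turn:** the top view gave 12.2° and the wrist view 12.7°.
- **Finger offset:** the fingers met the cap about 9 mm from the tool axis, where I had expected 15 mm.

No check failed.

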